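Step the chestpiece carousel back one notch

ROBOT

A 6-joint arm with a two-finger parallel gripper is mounted at the origin on the work surface. World frame = base frame: x ahead of the robot, y to its left, z up, the work surface at z = 0. Lengths are in m, angles in rad, forces in N, time in s.
With the tool pointing down it reaches from about 0.4 to 0.825 m from the base axis. Payload 7 kg.
Tool frame: the origin (TCP) lies midway between the tips of the shut fingers; the grasp point (between the pads) lies 19 mm behind it; z points along the fingers, y is the line along which they close (so a half turn about z gives the same grasp; the last joint's range is limited). The gripper opens to 88 mm and grips with 3 to 60 N. Pads are 19 mm wide; open, the fingers measure 130 mm over their backs; the gripper's body (78 mm by 193 mm) begins 47 mm behind the grasp point.
Start: joints at [-0.927, 0.359, 0.012, 0, -1.224, -0.288], TCP at [0.235, -0.633, 0.227] pointing down, gripper open.
Joint ranges: [-3.07, 3.07], [-1.43, 2.12], [-1.02, 1.25], [-3.03, 1.67], [-3.05, -0], [-3.03, 3.03]. Speed limits (rad/s): [2.39, 2.39, 3.01, 3.14, 3.14, 3.14].

INTERFACE

Orientations are given as [roll, pitch, yaw] about the fixed x, y, z axes, in that order (R = Rz(yaw) Ry(pitch) Rx(roll)).
In Python, from station import get_state, grab_frame, calibration, job_done, boxes_of, regions_of, spot_point gives the robot as it stands. The module is installed in compiled form; this text tells all that it offers.
- The arm moves only by the tool arm_command, never from a script. Its argument "commands" is a list of rows, each an object of numbers: "tx", "ty", "tz": the shift along the tool's x, y, z each as a share of 25 cm, from -1 to 1; "twist": the turn about the tool's z as a share of 180 degrees, from -1 to 1. A call has exactly 8 rows; each row is the pose to reach, as a shift and turn from the pose commanded when the call began, along the tool's axes at that moment, turning the shorter way round; what a row does not reach only later rows make up. A row lasts 1/12 s, in which the tool goes at most 41.7 mm and 7.16 degrees, less where a joint would pass 70% of its speed; a pose out of reach is approached as far as the arm can. A call with a number of a shift or a turn outside -1 to 1 is refused whole. A call with a gripper value outside its range is refused whole. "claw" is the opening, from 0 (shut) to 1 (fully open), set as the call begins (left out, the last holds). The fingers move at their own pace and stop on an object; "grip_force" is the grip in N (left out, the last holds). Time passes only in rows, so rows that repeat a pose let the fingers close, or fill a call up. It gives the time, the measured TCP pose, the force, the opening and the grip force at its end, in the units of the state.
- get_state(): the state, without advancing time (a new reading comes with each control period).
- grab_frame(name): name is "scene" or "top" or "wrist"; returns the picture (400x640x3 uint8, red, green, blue); there is no depth.
- calibration(name): a dict with "camera_matrix" (3x3 intrinsics, pixels), "extrinsics" (4x4, takes a point from camera to world coordinates). Camera axes: x right, y down, z forward; pixel columns grow to the right and rows downward; lengths in m; the calibration is good to about 2 mm. A picture is of the moment at which its call begins: read the wrist's pose just before it. calibration takes no time and is no camera call; for the wrist camera it gives the pose at the moment of the call.
- job_done(): hands the job in; it is judged then, once.
Trained networks look in the newest picture that a camera, given by its name, has taken for a name from the list of things; names that differ only in an ending like _2 or _b are one class to them, and where a whole thing is asked for, a point or a joint stands for the part that bears it (a point fixed in the world has none). Each returns a list of dicts, best first, with "score" (0 to 1); they miss things now and then, are a little off and sometimes report something else, mostly with a low value. They report only what shows in the picture. A call takes as long as a camera call.
- boxes_of(query, camera): "rect" ([left, top, right, bottom] in pixels, round what is visible of it).
- regions_of(query, camera): "region" (400x640 bool, what is visible of it) and "rect" ([left, top, right, bottom] in pixels, round what is visible of it).
- spot_point(query, camera): "uv" ([column, row] in pixels: a listed point, or the origin of a listed thing).
The state is a dict: "t": time; "q": joint angles; "qd": joint speeds; "joint_efforts": joint torques, N m; "eef_pos": TCP position; "ee_rot": TCP orientation; "force": force on the tool from outside, world axes, zero at the start; "moment": the same for the moment, N m; "width": finger opening in m; "gripper_force": force on a finger pad.
Only numpy, scipy, OpenCV 4.12 (cv2) and the standard library are available. Lean on these libraries where they do the work, as an engineer would, in place of code of your own. Each camera call takes 0.05 s, during which the arm holds its last target. There are 200 camera calls.

TASK

The ratchet carousel has been stepped one notch too far. With a fingertip, flip its yellow pawl up out of the notch until it stays up, then push the wheel back exactly one notch (clockwise seen from above) so that the small chestpiece riding on it stands at the red pointer, and tip the pawl back so that it drops fully into the notch and locks the wheel. Only push: leave the chestpiece sitting on its pad, never step the wheel forward, and do not disturb the hammer, the mug or the wipes can.

Things in the scene. Friction and masses are not known exactly. Their poses are not given: they have to be found in the camera images.
- stand: Fixed white round base (diameter 232 mm, 14 mm high) of the carousel. Origin on the work surface under the wheel's axis, z up; 'stand' coordinates below are in this frame, in mm. The yellow pawl stands at its -y side, the red pointer (12 mm wide, top at z 53) at its +y side, outside the rim.
- carousel (a joint): Turn of the wheel about the stand's z (rad), counter-clockwise from above positive; within 0.03 of 0 at the start. One notch is 0.785 rad (45 degrees); backward is clockwise, negative. A seated pawl leaves 0.055 rad of play either way, blocks backward turning, and rides up a ramp if the wheel is turned forward. The wheel turns stiffly (2 N at a post) and stays where it is left.
- wheel_centre (a point): Axis of the wheel at the disc's top (stand 0, 0, 32). White disc, diameter 200, hub top at z 44. Raised dark rim from radius 82 to 100, top z 44, with 8 notches 45 degrees apart, 20 wide at the foot, down to z 32; the counter-clockwise wall is upright, the other an 18 long ramp, down which a pawl resting on the rim slides into the next notch as the wheel turns back.
- post (a point): Centre of the top of one of 8 blue posts on the wheel (diameter 10 mm, from z 32 to z 71, at radius 65 mm, 45 degrees apart, half-way between the notches); turns with the wheel. At carousel 0 this one is at stand -60, -25, 71. Between the posts lie 8 flat black pads, diameter 37, centres at radius 55 mm.
- pawl (a joint): Angle of the yellow pawl (rad) about its level pivot, along the stand's x: 0 = fully down in a notch, about 0.25 = tooth resting on top of the rim, 1.3 = stop, fully flipped up. A 60 g L-shaped lever, light to push (under 1 N). Below about 0.73 it falls back down; above, it falls over to the 1.3 stop and stays.
- pawl_pivot (a point): Pivot of the pawl, fixed at stand 0, -130, 56, between two steel cheeks (top z 62, x -18 to 18). Seated, the pawl has a level nose arm (14 mm wide, 8 thick) reaching 45 towards the wheel, with a 10 wide tooth hanging from its end into the notch, and an upright finger arm (16 wide, 7 thick) with a cross bar on top.
- pawl_bar (a point): Centre of the pawl's cross bar (30 mm along stand x, diameter 10), 52 mm from the pivot; moves with the pawl. Seated: stand 0, -130, 108. Pushing it outward (stand -y, away from the wheel) flips the pawl up. Fully flipped: 0, -180, 70.
- pawl_nose (a point): Free end of the pawl's nose arm, mid thickness, 45 mm from the pivot; moves with the pawl. Seated: stand 0, -85, 56. Fully flipped: 0, -118, 99, the nose arm standing up steeply; pushing it then towards the wheel (stand +y) from the outer side tips the pawl back down.
- mark (a point): Place at the red pointer: point on the level of the disc's top, fixed at stand 0, 55, 32, where the centre of the chestpiece's pad comes to lie after one notch back.
- chest_centre (a point): Centre (half-way up) of the loose stainless pediatric chestpiece, 34 mm diameter, 22 mm high, 60 g. It stands on a pad of the wheel, at the start one notch counter-clockwise of the pointer (stand x -39, y 39, z 43), and rides along by friction.
- hammer: Loose reflex hammer lying on the desk, 220 mm long, red head 30 x 60 x 16 mm at its +x end, steel shaft; origin under its middle. Bystander.
- mug: Loose white ceramic mug, diameter 80 mm, 92 mm high, with pen lights standing in it up to 140 mm; origin under its centre. Bystander.
- wipes: Loose can of wipes, diameter 84 mm, 150 mm high; origin under its centre. Bystander.

How it is judged:
On the way, in this order (a step that is already met when the one before it is completed fails the run):
1. the pawl is flipped up and stays up while the wheel is still at its first notch (value of joint pawl above 0.95 rad and value of joint carousel above -0.2 rad), for 0.2 s.
2. the wheel has been pushed back to the next notch (value of joint carousel between -0.9 and -0.68 rad), for 0.1 s.
At the end, for the whole second after the job is handed in: The wheel rests one notch back (carousel -0.785 rad, within 0.09), the pawl lies fully in the notch (pawl below 0.1 rad), and the chestpiece stands upright on its pad at the red pointer (within 18 mm of the mark) (value of joint carousel between -0.875 and -0.695 rad and value of joint pawl below 0.1 rad and velocity of joint carousel between -0.03 and 0.03 rad/s and horizontal distance between chest_centre and mark below 0.018 m and angle between chest_centre's own z axis and vertical below 0.15 rad and height (world z) of chest_centre between 0.038 and 0.048 m); the robot touches nothing.
It fails at once if the wheel is turned forward (value of joint carousel above 0.2 rad).
It fails at once if the wheel is turned back well beyond one notch (value of joint carousel below -1.1 rad).
It fails at once if the chestpiece is lifted (height (world z) of chest_centre above 0.055 m).
It fails at once if the hammer, the mug or the wipes can is disturbed (moved over 20 mm) (distance of any of hammer, mug, wipes from where it was at the start of the episode above 0.02 m).
It also fails if it takes over 64 s, if anything falls off the work surface, if the arm or the gripper's body presses on something with over 40 N, if the wrist force passes 120 N, or if a joint passes its speed limit or range.

## Working session

There is one attempt and no reset: what is moved stays moved. The work goes in short steps, Python scripts to look and compute and a tool call to move; the robot and the scene stay as the last step left them, time stands still between calls to the robot, and variables do not carry over. Pictures are saved under pics/ and viewed, at most 10 in all, crops included, and the job is handed in when it is done.

Besides the shell and the picture viewer there is one more tool, called as name(argument=value, ...), one argument or row to a line, values as JSON. arm_command: Moves the arm, as the interface text tells. Shift numbers are shares of 25 cm and turn numbers shares of 180 degrees, none past 1 either way. Its arguments: {"type":"object","properties":{"commands":{"type":"array"},"claw":{"type":"number"},"grip_force":{"type":"number"}},"required":["commands"]}

```bash
mkdir -p pics
cat > h.py <<'E'
import numpy as np, cv2
from station import *
def ray(cam,uv):
    c=calibration(cam);K=np.array(c["camera_matrix"]);T=np.array(c["extrinsics"])
    d=T[:3,:3]@np.linalg.solve(K,[uv[0],uv[1],1.]);return T[:3,3],d
def at_z(cam,uv,z):
    o,d=ray(cam,uv);return o+d*(z-o[2])/d[2]
def proj(cam,p):
    c=calibration(cam);K=np.array(c["camera_matrix"]);T=np.linalg.inv(np.array(c["extrinsics"]))
    q=K@(T[:3,:3]@np.array(p)+T[:3,3]);return q[:2]/q[2]
E
python3 - <<'E'
from h import *
s=get_state();print(s["t"],s["eef_pos"],s["ee_rot"],s["width"])
Z=dict(stand=0,wheel_centre=.032,post=.071,pawl_pivot=.056,pawl_bar=.108,pawl_nose=.056,mark=.032,chest_centre=.043,hammer=0,mug=0,wipes=0)
for c in("top","scene"):
    cv2.imwrite(f"pics/{c}0.png",grab_frame(c)[:,:,::-1])
    for n,z in Z.items():
        for r in spot_point(n,c)[:2]:print(c,n,round(r["score"],2),np.round(r["uv"]),np.round(at_z(c,r["uv"],z),3))
print(get_state()["t"])
E
```

```text
0.0 [ 0.23493124 -0.63226067  0.22560238] [ 3.13988537e+00 -1.60921568e-04 -2.78587386e+00] 0.08774619276922786
top stand 0.88 [303. 199.] [ 0.587 -0.011  0.   ]
top stand 0.24 [304. 199.] [ 0.587 -0.014  0.   ]
top wheel_centre 0.8 [304. 202.] [ 0.575 -0.015  0.032]
top wheel_centre 0.39 [167. 244.] [0.462 0.347 0.032]
top post 0.79 [313. 223.] [ 0.519 -0.039  0.071]
top post 0.54 [169. 154.] [0.694 0.339 0.071]
top pawl_pivot 0.83 [350. 198.] [ 0.586 -0.135  0.056]
top pawl_bar 0.69 [352. 199.] [ 0.577 -0.136  0.108]
top pawl_nose 0.43 [336. 204.] [ 0.569 -0.099  0.056]
top mark 0.97 [281. 202.] [0.576 0.048 0.032]
top chest_centre 0.46 [285. 217.] [0.535 0.037 0.043]
top hammer 0.56 [462. 226.] [ 0.517 -0.445  0.   ]
top mug 0.67 [167. 158.] [0.7  0.37 0.  ]
top wipes 0.62 [164. 247.] [0.454 0.367 0.   ]
scene stand 0.82 [313. 223.] [0.585 0.002 0.   ]
scene wheel_centre 0.55 [315. 212.] [ 0.568 -0.009  0.032]
scene post 0.89 [325. 190.] [ 0.503 -0.04   0.071]
scene pawl_pivot 0.77 [291. 181.] [ 0.566 -0.146  0.056]
scene pawl_bar 0.52 [288. 175.] [ 0.581 -0.135  0.108]
scene pawl_nose 0.68 [296. 191.] [ 0.575 -0.103  0.056]
scene mark 0.71 [326. 221.] [0.562 0.038 0.032]
scene chest_centre 0.45 [332. 218.] [0.545 0.047 0.043]
scene hammer 0.82 [259. 134.] [ 0.502 -0.449  0.   ]
scene wipes 0.84 [419. 279.] [0.455 0.355 0.   ]
1.2
```

View pics/top0.png

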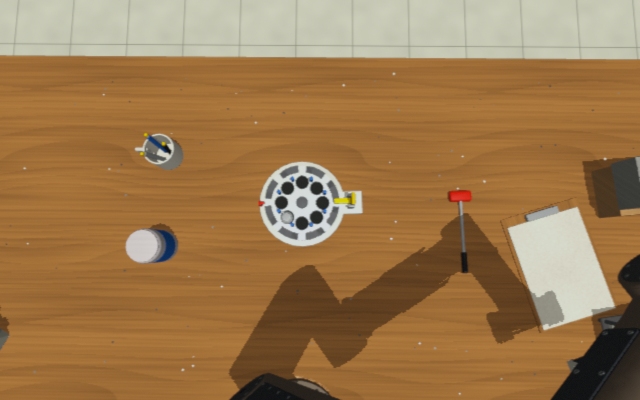

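View pics/scene0.png

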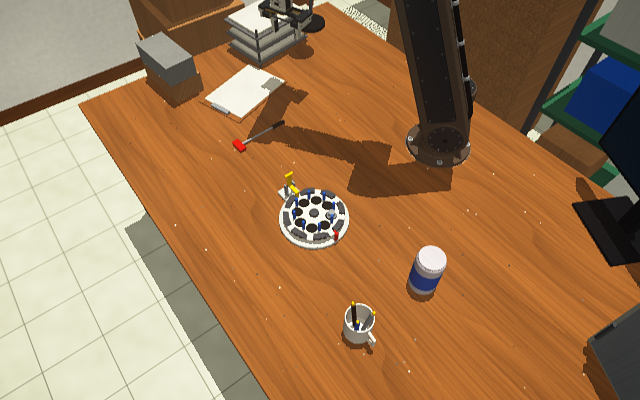

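arm_command(
  commands=[
    {"tx": -0.12, "ty": 0.09, "tz": -0.05, "twist": -0.035},
    {"tx": -0.24, "ty": 0.18, "tz": -0.1, "twist": -0.075},
    {"tx": -0.37, "ty": 0.28, "tz": -0.15, "twist": -0.115},
    {"tx": -0.5, "ty": 0.38, "tz": -0.2, "twist": -0.15},
    {"tx": -0.63, "ty": 0.48, "tz": -0.25, "twist": -0.19},
    {"tx": -0.75, "ty": 0.57, "tz": -0.3, "twist": -0.23},
    {"tx": -0.87, "ty": 0.67, "tz": -0.3, "twist": -0.27},
    {"tx": -0.97, "ty": 0.75, "tz": -0.3, "twist": -0.31},
  ],
  claw=0,
  grip_force=20,
)

```text
t: 1.87
eef_pos: [0.3984, -0.3704, 0.303]
ee_rot: [-3.139, -0.0, -1.808]
force: [0.3, -0.6, -0.3]
width: 0.0395
gripper_force: 0.0
```

```bash
cat >> h.py <<'E'
from scipy.spatial.transform import Rotation as Ro
def rel(p,yaw=None):
    s=get_state();R=Ro.from_euler("xyz",s["ee_rot"]).as_matrix()
    d=R.T@(np.array(p)-s["eef_pos"]);print("t",round(s["t"],2),"pos",np.round(s["eef_pos"],4),"rot",np.round(s["ee_rot"],3),"F",np.round(s["force"],1),"w",round(s["width"],4))
    tw=0 if yaw is None else -((yaw-s["ee_rot"][2]+np.pi)%(2*np.pi)-np.pi)/np.pi
    print("shares",np.round(d/.25,3),"twist",round(tw,3))
E
python3 -c "
from h import *
rel([.5,-.1,.3],-np.pi/2);c=calibration('wrist');print(np.round(c['extrinsics'],3),c['camera_matrix'],get_state()['q'])"
```

```text
t 1.87 pos [ 0.3984 -0.3704  0.303 ] rot [-3.139 -0.    -1.808] F [ 0.3 -0.6 -0.3] w 0.0395
shares [-1.147 -0.141  0.012] twist -0.075
[[-0.972  0.226  0.066  0.38 ]
 [ 0.235  0.937  0.259 -0.441]
 [-0.003  0.267 -0.964  0.46 ]
 [ 0.     0.     0.     1.   ]] [[315.59526779   0.         321.71757527]
 [  0.         315.59526779 201.2905668 ]
 [  0.           0.           1.        ]] [-3.88757842e-01  9.86961942e-02 -1.55198974e-01 -5.26156046e-05
 -1.31415728e+00  1.51844694e-01]
```

arm_command(
  commands=[
    {"tx": -0.12, "ty": -0.02, "twist": -0.03},
    {"tx": -0.26, "ty": -0.04, "twist": -0.06},
    {"tx": -0.4, "ty": -0.06, "twist": -0.075},
    {"tx": -0.55, "ty": -0.08, "twist": -0.075},
    {"tx": -0.7, "ty": -0.1, "twist": -0.075},
    {"tx": -0.85, "ty": -0.13, "twist": -0.075},
    {"tx": -0.94, "ty": -0.14, "twist": -0.075},
    {"tx": -0.94, "ty": -0.14, "twist": -0.075},
  ],
)

```text
invalid input
```

Run:
```python
from h import *
rel([.575,-.125,.16],-np.pi/2)
cv2.imwrite("pics/w1.png",grab_frame("wrist")[:,:,::-1])
Z=dict(stand=0,wheel_centre=.032,post=.071,pawl_pivot=.056,pawl_bar=.108,pawl_nose=.056,mark=.032,chest_centre=.043)
for n,z in Z.items():
    for r in spot_point(n,"wrist")[:2]:print(n,round(r["score"],2),np.round(r["uv"]),np.round(at_z("wrist",r["uv"],z),4))
```

```text
t 1.87 pos [ 0.3984 -0.3704  0.303 ] rot [-3.139 -0.    -1.808] F [ 0.3 -0.6 -0.3] w 0.0395
shares [-1.12  -0.455  0.573] twist -0.075
post 0.75 [236. 133.] [ 0.4858 -0.4459  0.071 ]
```

View pics/w1.png

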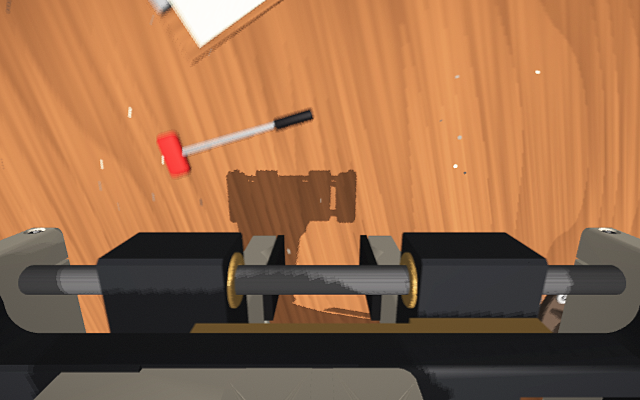

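arm_command(
  commands=[
    {"tx": -0.12, "ty": -0.04, "tz": 0, "twist": -0.03},
    {"tx": -0.26, "ty": -0.08, "tz": 0, "twist": -0.06},
    {"tx": -0.4, "ty": -0.12, "tz": 0, "twist": -0.075},
    {"tx": -0.55, "ty": -0.16, "tz": 0, "twist": -0.075},
    {"tx": -0.7, "ty": -0.2, "tz": 0, "twist": -0.075},
    {"tx": -0.85, "ty": -0.25, "tz": 0, "twist": -0.075},
    {"tx": -1.0, "ty": -0.3, "tz": 0, "twist": -0.075},
    {"tx": -1.0, "ty": -0.3, "tz": 0, "twist": -0.075},
  ],
  claw=0,
)

```text
t: 2.98
eef_pos: [0.533, -0.1444, 0.3009]
ee_rot: [-3.142, 0.0, -1.577]
force: [0.1, -1.5, 0.0]
width: 0.0001
gripper_force: 0.0
```

Run:
```python
from h import *
rel([.57,.03,.31],-np.pi/2)
```

```text
t 2.98 pos [ 0.533  -0.1444  0.3009] rot [-3.142  0.    -1.577] F [ 0.1 -1.5  0. ] w 0.0001
shares [-0.699 -0.144 -0.036] twist -0.002
```

arm_command(
  commands=[
    {"tx": -0.08, "ty": -0.02, "tz": 0, "twist": 0},
    {"tx": -0.2, "ty": -0.05, "tz": 0, "twist": 0},
    {"tx": -0.34, "ty": -0.08, "tz": 0, "twist": 0},
    {"tx": -0.48, "ty": -0.11, "tz": 0, "twist": -0.002},
    {"tx": -0.6, "ty": -0.14, "tz": 0, "twist": -0.002},
    {"tx": -0.68, "ty": -0.14, "tz": 0, "twist": -0.002},
    {"tx": -0.7, "ty": -0.14, "tz": 0, "twist": -0.002},
    {"tx": -0.7, "ty": -0.14, "tz": 0, "twist": -0.002},
  ],
)

```text
t: 3.65
eef_pos: [0.5668, 0.0272, 0.3011]
ee_rot: [3.141, -0.0, -1.572]
force: [-0.2, -0.3, -0.1]
width: 0.0005
gripper_force: 0.0
```

Run:
```python
from h import *
rel([.575,-.105,.2],-np.pi/2)
cv2.imwrite("pics/w2.png",grab_frame("wrist")[:,:,::-1])
Z=dict(stand=0,wheel_centre=.032,post=.071,pawl_pivot=.056,pawl_bar=.108,pawl_nose=.056,mark=.032,chest_centre=.043)
for n,z in Z.items():
    for r in spot_point(n,"wrist")[:2]:print(n,round(r["score"],2),np.round(r["uv"]),np.round(at_z("wrist",r["uv"],z),4))
```

```text
t 3.65 pos [0.5668 0.0272 0.3011] rot [ 3.141 -0.    -1.572] F [-0.2 -0.3 -0.1] w 0.0005
shares [ 0.529 -0.034  0.404] twist -0.0
stand 0.81 [316. 140.] [ 0.5744 -0.0109  0.    ]
wheel_centre 0.78 [315. 142.] [ 0.5754 -0.0109  0.032 ]
wheel_centre 0.64 [346. 174.] [0.5334 0.0317 0.032 ]
post 0.56 [364. 122.] [ 0.5158 -0.0377  0.071 ]
pawl_pivot 0.98 [310.  31.] [ 0.5788 -0.1396  0.056 ]
pawl_bar 0.72 [311.  14.] [ 0.576  -0.1422  0.108 ]
pawl_nose 0.82 [310.  71.] [ 0.5802 -0.096   0.056 ]
pawl_nose 0.62 [309.  15.] [ 0.5796 -0.155   0.056 ]
mark 0.64 [314. 183.] [0.5771 0.0453 0.032 ]
chest_centre 0.95 [344. 172.] [0.5361 0.0282 0.043 ]
chest_centre 0.57 [310.  70.] [ 0.5804 -0.0984  0.043 ]
```

View pics/w2.png

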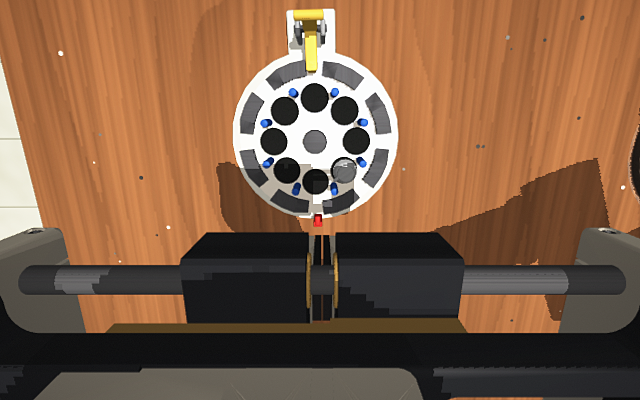

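```bash
cat >> h.py <<'E'
def S2W(p,P):
    c,s=np.cos(P[2]),np.sin(P[2]);return [P[0]+c*p[0]-s*p[1],P[1]+s*p[0]+c*p[1],p[2]]
E
python3 - <<'E'
from h import *
from scipy.optimize import least_squares
im=cv2.imread("pics/w2.png").astype(int);b,g,r=im[...,0],im[...,1],im[...,2]
m=(r>170)&(g<60)&(b<60);m[230:]=0;v,u=np.nonzero(m);print("red",u.mean(),v.mean(),np.ptp(u),np.ptp(v))
red=at_z("wrist",[u.mean(),v.mean()],.05);print(red)
y=(r>170)&(g>130)&(b<90);y[100:]=0;bar=y.copy();bar[20:]=0
v,u=np.nonzero(bar);barp=[(u.min()+u.max())/2,(v.min()+v.max())/2];print("bar",barp,u.min(),u.max(),v.min(),v.max(),at_z("wrist",barp,.113))
# rim ellipse: white disc+stand outline
obs=[((0,0,.032),(315,142)),((0,-.13,.056),(310,31)),((0,-.085,.056),(310,71)),((0,.055,.032),(314,183)),((-.039,.039,.043),(344,172)),((0,-.13,.108),(311,14)),((0,0,0),(316,140))]
f=lambda P:np.concatenate([proj("wrist",S2W(p,P))-np.array(q) for p,q in obs])
s=least_squares(f,[.575,-.011,0],loss="soft_l1");print(s.x,np.round(s.fun.reshape(-1,2),1))
for p in [(-.06,-.025,.071),(-.06,.025,.071),(-.025,-.06,.071),(.06,-.025,.071),(.025,-.06,.071),(.025,.06,.071),(-.025,.06,.071),(.06,.025,.071),(0,.11,.053)]:print(p,np.round(proj("wrist",S2W(p,s.x)),1))
bl=((b>140)&(r<90)&(g<130)).astype(np.uint8);bl[230:]=0
n,_,st,ce=cv2.connectedComponentsWithStats(bl)
for i in range(1,n):
    if st[i,4]>8:print("blue",ce[i],st[i,4],st[i,:4])
E
```

```text
red 317.375 221.85 7 9
[0.57237437 0.09599576 0.05      ]
bar [np.float64(334.0), np.float64(10.5)] 289 379 2 19 [ 0.55359236 -0.14354473  0.113     ]
[ 0.57609254 -0.01034604  0.01370298] [[-0.8  0. ]
 [ 1.  -1.7]
 [ 2.   0.3]
 [ 1.1 -0.6]
 [-0.1 -0.1]
 [-1.7  1.8]
 [-1.3  0.1]]
(-0.06, -0.025, 0.071) [363.2 122.7]
(-0.06, 0.025, 0.071) [362.5 164.4]
(-0.025, -0.06, 0.071) [333.7  92.3]
(0.06, -0.025, 0.071) [262.8 124.5]
(0.025, -0.06, 0.071) [290.7  93.1]
(0.025, 0.06, 0.071) [294.9 193. ]
(-0.025, 0.06, 0.071) [334.3 192.4]
(0.06, 0.025, 0.071) [265.5 166.1]
(0, 0.11, 0.053) [315.7 225.1]
blue [291.57575758  92.06060606] 33 [289  88   7   8]
blue [334.42424242  91.66666667] 33 [331  88   8   8]
blue [363.92592593 122.44444444] 27 [361 119   7   7]
blue [263.6875  123.03125] 32 [261 120   7   7]
blue [265.66666667 163.42857143] 21 [263 161   7   5]
blue [362.41666667 163.75      ] 24 [359 160   7   7]
blue [333.66666667 191.66666667] 27 [331 188   6   7]
```

arm_command(
  commands=[
    {"tx": 0.1, "ty": -0.01, "tz": 0.05, "twist": 0},
    {"tx": 0.24, "ty": -0.03, "tz": 0.13, "twist": 0},
    {"tx": 0.4, "ty": -0.04, "tz": 0.24, "twist": 0},
    {"tx": 0.53, "ty": -0.04, "tz": 0.38, "twist": 0},
    {"tx": 0.57, "ty": -0.04, "tz": 0.52, "twist": 0},
    {"tx": 0.57, "ty": -0.04, "tz": 0.66, "twist": 0},
    {"tx": 0.57, "ty": -0.04, "tz": 0.78, "twist": 0},
    {"tx": 0.57, "ty": -0.04, "tz": 0.83, "twist": 0},
  ],
)

```text
t: 4.77
eef_pos: [0.5733, -0.1168, 0.0893]
ee_rot: [3.135, 0.0, -1.575]
force: [-0.2, -0.5, 0.0]
width: 0.0004
gripper_force: 0.0
```

Run:
```python
from h import *
rel([.578,-.1685,.092],-np.pi/2)
```

```text
t 4.77 pos [ 0.5733 -0.1168  0.0893] rot [ 3.135  0.    -1.575] F [-0.2 -0.5  0. ] w 0.0004
shares [ 0.207 -0.02  -0.011] twist -0.001
```

arm_command(
  commands=[
    {"tx": 0.03, "ty": -0.01, "tz": 0, "twist": 0},
    {"tx": 0.06, "ty": -0.02, "tz": 0, "twist": 0},
    {"tx": 0.09, "ty": -0.02, "tz": 0, "twist": 0},
    {"tx": 0.12, "ty": -0.02, "tz": 0, "twist": 0},
    {"tx": 0.15, "ty": -0.02, "tz": 0, "twist": 0},
    {"tx": 0.18, "ty": -0.02, "tz": 0, "twist": 0},
    {"tx": 0.21, "ty": -0.02, "tz": 0, "twist": 0},
    {"tx": 0.21, "ty": -0.02, "tz": 0, "twist": 0},
  ],
)

```text
t: 5.43
eef_pos: [0.5813, -0.1697, 0.0945]
ee_rot: [-3.141, -0.0, -1.574]
force: [0.7, -0.0, 0.3]
width: 0.0003
gripper_force: 0.0
```

Run:
```python
from h import *
rel([.578,-.1685,.2],-np.pi/2)
```

```text
t 5.43 pos [ 0.5813 -0.1697  0.0945] rot [-3.141 -0.    -1.574] F [ 0.7 -0.   0.3] w 0.0003
shares [-0.005  0.013 -0.422] twist -0.001
```

arm_command(
  commands=[
    {"tx": 0, "ty": 0, "tz": -0.08, "twist": 0},
    {"tx": 0, "ty": 0, "tz": -0.22, "twist": 0},
    {"tx": -0.05, "ty": 0.01, "tz": -0.36, "twist": 0},
    {"tx": -0.17, "ty": 0.02, "tz": -0.47, "twist": 0},
    {"tx": -0.3, "ty": 0.03, "tz": -0.57, "twist": 0},
    {"tx": -0.43, "ty": 0.04, "tz": -0.67, "twist": 0},
    {"tx": -0.56, "ty": 0.05, "tz": -0.75, "twist": 0},
    {"tx": -0.68, "ty": 0.05, "tz": -0.8, "twist": 0},
  ],
)

```text
t: 6.1
eef_pos: [0.5692, 0.0033, 0.2973]
ee_rot: [-3.138, 0.001, -1.572]
force: [0.6, 0.7, 0.5]
width: 0.0002
gripper_force: 0.0
```

Run:
```python
from h import *
f=grab_frame("wrist")[:240,160:480,::-1]
cv2.imwrite("pics/w3.png",cv2.resize(f,None,fx=2,fy=2))
rel([.506,-.055,.1],-np.pi/2)
P=(.5757,-.0105,.02)
for n,p in dict(nose_flip=(0,-.118,.099),bar_flip=(0,-.18,.07),bar_seat=(0,-.13,.108),post=(-.06,-.025,.071)).items():print(n,np.round(proj("wrist",S2W(p,P))))
for n in("pawl_bar","pawl_nose","post"):print(n,[(round(r["score"],2),np.round(r["uv"])) for r in spot_point(n,"wrist")[:2]])
```

```text
t 6.15 pos [0.5704 0.0071 0.299 ] rot [-3.135e+00  2.000e-03 -1.571e+00] F [2.  3.2 2.3] w 0.0004
shares [0.25  0.263 0.794] twist 0.0
nose_flip [315.  50.]
bar_flip [314.  -8.]
bar_seat [315.  36.]
post [368. 138.]
pawl_bar []
pawl_nose [(0.73, array([309.,  56.]))]
post [(0.6, array([364., 144.]))]
```

View pics/w3.png

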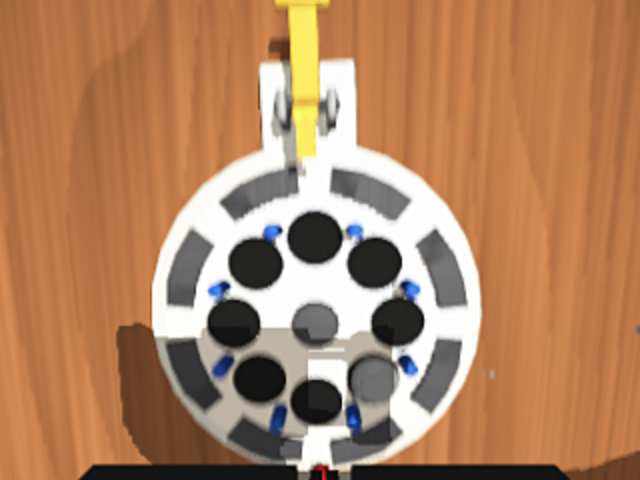

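arm_command(
  commands=[
    {"tx": 0.06, "ty": 0.06, "tz": 0, "twist": 0},
    {"tx": 0.15, "ty": 0.15, "tz": 0.05, "twist": 0},
    {"tx": 0.23, "ty": 0.24, "tz": 0.15, "twist": 0},
    {"tx": 0.25, "ty": 0.26, "tz": 0.29, "twist": 0},
    {"tx": 0.25, "ty": 0.26, "tz": 0.44, "twist": 0},
    {"tx": 0.25, "ty": 0.26, "tz": 0.58, "twist": 0},
    {"tx": 0.25, "ty": 0.26, "tz": 0.7, "twist": 0},
    {"tx": 0.25, "ty": 0.26, "tz": 0.74, "twist": 0},
  ],
)

```text
t: 6.97
eef_pos: [0.5003, -0.0623, 0.1043]
ee_rot: [3.134, -0.001, -1.575]
force: [-1.1, 0.5, -0.4]
width: 0.0005
gripper_force: 0.0
```

Run:
```python
from h import *
rel([.5065,-.058,.055],-np.pi/2)
```

```text
t 6.97 pos [ 0.5003 -0.0623  0.1043] rot [ 3.134e+00 -1.000e-03 -1.575e+00] F [-1.1  0.5 -0.4] w 0.0005
shares [-0.018 -0.026  0.197] twist -0.001
```

arm_command(
  commands=[
    {"tx": 0, "ty": -0.01, "tz": 0.05, "twist": 0},
    {"tx": 0, "ty": -0.015, "tz": 0.1, "twist": 0},
    {"tx": 0, "ty": -0.015, "tz": 0.15, "twist": 0},
    {"tx": 0, "ty": -0.015, "tz": 0.19, "twist": 0},
    {"tx": 0, "ty": -0.015, "tz": 0.21, "twist": 0},
    {"tx": 0, "ty": -0.015, "tz": 0.21, "twist": 0},
    {"tx": 0, "ty": -0.015, "tz": 0.21, "twist": 0},
    {"tx": 0, "ty": -0.015, "tz": 0.21, "twist": 0},
  ],
)

```text
t: 7.63
eef_pos: [0.5083, -0.0607, 0.0573]
ee_rot: [-3.141, 0.0, -1.573]
force: [0.1, -0.0, 0.0]
width: 0.0006
gripper_force: 0.0
```

Run:
```python
from h import *
P=(.5757,-.0105,.02)
rel(S2W((-.068,.0055,.055),P),-np.pi/2)
```

```text
t 7.63 pos [ 0.5083 -0.0607  0.0573] rot [-3.141  0.    -1.573] F [ 0.1 -0.   0. ] w 0.0006
shares [-0.217  0.003  0.009] twist -0.001
```

arm_command(
  commands=[
    {"tx": -0.01, "ty": 0, "tz": 0, "twist": 0},
    {"tx": -0.025, "ty": 0, "tz": 0, "twist": 0},
    {"tx": -0.04, "ty": 0, "tz": 0, "twist": 0},
    {"tx": -0.055, "ty": 0, "tz": 0, "twist": 0},
    {"tx": -0.07, "ty": 0, "tz": 0, "twist": 0},
    {"tx": -0.085, "ty": 0, "tz": 0, "twist": 0},
    {"tx": -0.1, "ty": 0, "tz": 0, "twist": 0},
    {"tx": -0.115, "ty": 0, "tz": 0, "twist": 0},
  ],
)

```text
t: 8.3
eef_pos: [0.5076, -0.0315, 0.0564]
ee_rot: [3.141, -0.0, -1.573]
force: [-1.2, -2.2, 0.2]
width: 0.0002
gripper_force: 1.1
```

arm_command(
  commands=[
    {"tx": -0.015, "ty": 0, "tz": 0, "twist": 0},
    {"tx": -0.03, "ty": 0, "tz": 0, "twist": 0},
    {"tx": -0.045, "ty": 0, "tz": 0, "twist": 0},
    {"tx": -0.06, "ty": 0, "tz": 0, "twist": 0},
    {"tx": -0.075, "ty": 0, "tz": 0, "twist": 0},
    {"tx": -0.085, "ty": 0, "tz": 0, "twist": 0},
    {"tx": -0.095, "ty": 0, "tz": 0, "twist": 0},
    {"tx": -0.1, "ty": 0, "tz": 0, "twist": 0},
  ],
)

```text
t: 8.97
eef_pos: [0.5085, -0.0064, 0.0568]
ee_rot: [-3.14, 0.0, -1.572]
force: [1.4, -2.6, -0.5]
width: 0.0007
gripper_force: 1.0
```

```bash
cat > m.py <<'E'
from h import *
from scipy.optimize import least_squares
P=(.5757,-.0105,.02)
rel(S2W((-.068,.0105,.055),P),-np.pi/2)
def carousel(cam="wrist",lim=235):
    im=grab_frame(cam).astype(int);r,g,b=im[...,0],im[...,1],im[...,2]
    bl=((b>140)&(r<90)&(g<130)).astype(np.uint8);bl[lim:]=0
    n,_,st,ce=cv2.connectedComponentsWithStats(bl)
    A=[]
    for i in range(1,n):
        if st[i,4]>=8:
            p=at_z(cam,ce[i],.068)-[P[0],P[1],0];R=np.hypot(p[0],p[1])
            a=np.arctan2(p[1],p[0])-P[2]
            if .05<R<.08:A.append(((a-np.pi/8)+np.pi/8)%(np.pi/4)-np.pi/8);print(np.round(ce[i]),round(R,4),round(np.degrees(a)),round(A[-1],3))
    return im.astype(np.uint8)
im=carousel()
E
python3 m.py
```

```text
t 8.97 pos [ 0.5085 -0.0064  0.0568] rot [-3.14   0.    -1.572] F [ 1.4 -2.6 -0.5] w 0.0007
shares [-0.02   0.004  0.007] twist -0.0
[213. 130.] 0.0645 -108 0.076
[105. 141.] 0.0648 -63 0.087
[301. 197.] 0.0654 -154 0.066
[ 54. 221.] 0.0657 -17 0.088
```

arm_command(
  commands=[
    {"tx": -0.005, "ty": 0, "tz": 0, "twist": 0},
    {"tx": -0.01, "ty": 0, "tz": 0, "twist": 0},
    {"tx": -0.014, "ty": 0, "tz": 0, "twist": 0},
    {"tx": -0.017, "ty": 0, "tz": 0, "twist": 0},
    {"tx": -0.017, "ty": 0, "tz": 0, "twist": 0},
    {"tx": -0.017, "ty": 0, "tz": 0, "twist": 0},
    {"tx": -0.017, "ty": 0, "tz": 0, "twist": 0},
    {"tx": -0.017, "ty": 0, "tz": 0, "twist": 0},
  ],
)

```text
t: 9.68
eef_pos: [0.5075, -0.0026, 0.0564]
ee_rot: [3.141, 0.0, -1.573]
force: [0.2, -0.3, 0.0]
width: 0.0004
gripper_force: 0.0
```

```bash
python3 m.py
```

```text
t 9.68 pos [ 0.5075 -0.0026  0.0564] rot [ 3.141  0.    -1.573] F [ 0.2 -0.3  0. ] w 0.0004
shares [-0.005  0.     0.006] twist -0.001
[219. 124.] 0.0646 -112 0.014
[108. 128.] 0.065 -66 0.025
[302. 198.] 0.0648 -157 0.002
[ 50. 206.] 0.066 -21 0.028
```

arm_command(
  commands=[
    {"tx": 0.02, "ty": 0, "tz": -0.02, "twist": 0},
    {"tx": 0.02, "ty": 0, "tz": -0.13, "twist": 0},
    {"tx": 0.03, "ty": -0.01, "tz": -0.28, "twist": 0},
    {"tx": 0.12, "ty": -0.08, "tz": -0.38, "twist": 0},
    {"tx": 0.25, "ty": -0.15, "tz": -0.42, "twist": 0},
    {"tx": 0.38, "ty": -0.22, "tz": -0.42, "twist": 0},
    {"tx": 0.51, "ty": -0.28, "tz": -0.42, "twist": 0},
    {"tx": 0.62, "ty": -0.284, "tz": -0.42, "twist": 0},
  ],
)

```text
t: 10.4
eef_pos: [0.5805, -0.1601, 0.1621]
ee_rot: [-3.14, -0.0, -1.572]
force: [0.2, -0.2, 0.1]
width: 0.0003
gripper_force: 0.0
```

```bash
python3 -c "
from h import *
rel([.5785,-.157,.09],-np.pi/2)"
```

```text
t 10.4 pos [ 0.5805 -0.1601  0.1621] rot [-3.14  -0.    -1.572] F [ 0.2 -0.2  0.1] w 0.0003
shares [-0.013  0.009  0.288] twist -0.001
```

arm_command(
  commands=[
    {"tx": 0, "ty": 0, "tz": 0.06, "twist": 0},
    {"tx": 0, "ty": 0, "tz": 0.12, "twist": 0},
    {"tx": 0, "ty": 0, "tz": 0.18, "twist": 0},
    {"tx": 0, "ty": 0, "tz": 0.24, "twist": 0},
    {"tx": 0, "ty": 0, "tz": 0.28, "twist": 0},
    {"tx": 0, "ty": 0, "tz": 0.28, "twist": 0},
    {"tx": 0, "ty": 0, "tz": 0.28, "twist": 0},
    {"tx": 0, "ty": 0, "tz": 0.28, "twist": 0},
  ],
)

```text
t: 11.07
eef_pos: [0.5792, -0.1579, 0.0925]
ee_rot: [-3.14, -0.0, -1.572]
force: [0.8, -0.1, 1.0]
width: 0.0005
gripper_force: 0.0
```

arm_command(
  commands=[
    {"tx": -0.02, "ty": 0, "tz": 0, "twist": 0},
    {"tx": -0.045, "ty": 0, "tz": 0, "twist": 0},
    {"tx": -0.07, "ty": 0, "tz": 0, "twist": 0},
    {"tx": -0.095, "ty": 0, "tz": 0, "twist": 0},
    {"tx": -0.12, "ty": 0, "tz": 0, "twist": 0},
    {"tx": -0.145, "ty": 0, "tz": 0, "twist": 0},
    {"tx": -0.17, "ty": 0, "tz": 0, "twist": 0},
    {"tx": -0.18, "ty": 0, "tz": 0, "twist": 0},
  ],
)

```text
t: 11.73
eef_pos: [0.5787, -0.1117, 0.0916]
ee_rot: [-3.141, 0.0, -1.572]
force: [0.4, 0.2, -0.2]
width: 0.0003
gripper_force: 0.0
```

```bash
python3 -c "
from h import *
rel([.5668,.03,.30],-np.pi/2)"
```

```text
t 11.73 pos [ 0.5787 -0.1117  0.0916] rot [-3.141  0.    -1.572] F [ 0.4  0.2 -0.2] w 0.0003
shares [-0.567  0.048 -0.833] twist -0.0
```

Lift and look.

arm_command(
  commands=[
    {"tx": 0, "ty": 0, "tz": -0.08, "twist": 0},
    {"tx": 0, "ty": 0, "tz": -0.22, "twist": 0},
    {"tx": -0.06, "ty": 0.01, "tz": -0.36, "twist": 0},
    {"tx": -0.17, "ty": 0.02, "tz": -0.47, "twist": 0},
    {"tx": -0.3, "ty": 0.03, "tz": -0.57, "twist": 0},
    {"tx": -0.43, "ty": 0.04, "tz": -0.67, "twist": 0},
    {"tx": -0.54, "ty": 0.05, "tz": -0.76, "twist": 0},
    {"tx": -0.57, "ty": 0.05, "tz": -0.83, "twist": 0},
  ],
)

```text
t: 12.4
eef_pos: [0.5664, 0.033, 0.3015]
ee_rot: [-3.139, 0.001, -1.57]
force: [-0.1, 0.0, -0.6]
width: 0.0007
gripper_force: 0.0
```

```bash
sed -i 's/^im=carousel()//' m.py
python3 - <<'E'
import time
from m import *
im=carousel()
cv2.imwrite("pics/w4.png",cv2.resize(im[:240,160:480,::-1],None,fx=2,fy=2))
for n,p in dict(nose=(0,-.085,.056),nose_rim=(0,-.0867,.067),bar_seat=(0,-.13,.108),bar_rim=(0,-.143,.106),chest=(0,.055,.043)).items():print(n,np.round(proj("wrist",S2W(p,P)),1))
for n in("pawl_bar","pawl_nose","chest_centre"):print(n,[(round(r["score"],2),np.round(r["uv"],1)) for r in spot_point(n,"wrist")[:2]])
E
```

```text
t 12.4 pos [0.5664 0.033  0.3015] rot [-3.139e+00  1.000e-03 -1.570e+00] F [-0.1  0.  -0.6] w 0.0007
shares [0.138 0.238 0.985] twist 0.0
[333.  86.] 0.0639 -110 0.048
[291.  88.] 0.066 -64 0.061
[364. 116.] 0.063 -157 0.016
[263. 120.] 0.0682 -20 0.045
[364. 158.] 0.0637 156 -0.018
[266. 161.] 0.0688 23 0.013
[335. 187.] 0.0655 110 -0.041
nose [314.9  65.1]
nose_rim [314.5  62.1]
bar_seat [312.2   8.6]
bar_rim [312.   -5.6]
chest [317.7 178.3]
pawl_bar []
pawl_nose [(0.58, array([309.8,  45.8]))]
chest_centre [(0.81, array([316.6, 180.2]))]
```

View pics/w4.png

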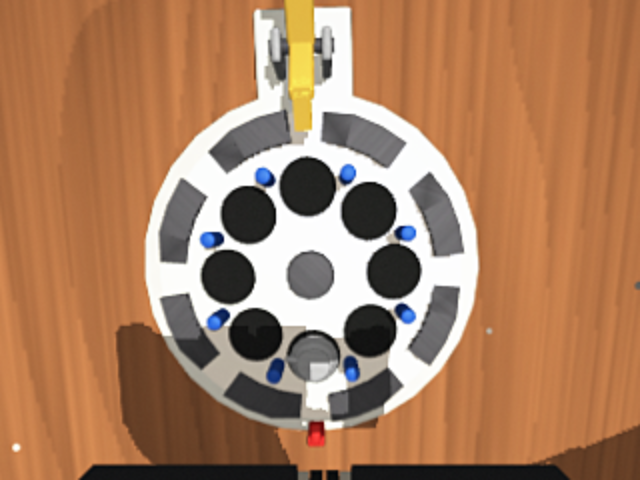

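arm_command(
  commands=[
    {"tx": 0.08, "ty": -0.02, "tz": 0.05, "twist": 0},
    {"tx": 0.2, "ty": -0.04, "tz": 0.12, "twist": 0},
    {"tx": 0.34, "ty": -0.05, "tz": 0.2, "twist": 0},
    {"tx": 0.48, "ty": -0.05, "tz": 0.28, "twist": 0},
    {"tx": 0.61, "ty": -0.05, "tz": 0.36, "twist": 0},
    {"tx": 0.71, "ty": -0.05, "tz": 0.46, "twist": 0},
    {"tx": 0.75, "ty": -0.05, "tz": 0.58, "twist": 0},
    {"tx": 0.75, "ty": -0.05, "tz": 0.68, "twist": 0},
  ],
)

```text
t: 13.27
eef_pos: [0.5764, -0.161, 0.1258]
ee_rot: [3.138, 0.0, -1.577]
force: [-0.7, 0.1, 0.1]
width: 0.0006
gripper_force: 0.0
```

```bash
python3 -c "
from h import *
rel([.5785,-.157,.077],-np.pi/2)"
```

```text
t 13.27 pos [ 0.5764 -0.161   0.1258] rot [ 3.138  0.    -1.577] F [-0.7  0.1  0.1] w 0.0006
shares [-0.016 -0.009  0.195] twist -0.002
```

arm_command(
  commands=[
    {"tx": -0.01, "ty": 0, "tz": 0.05, "twist": 0},
    {"tx": -0.01, "ty": 0, "tz": 0.1, "twist": 0},
    {"tx": -0.01, "ty": 0, "tz": 0.15, "twist": 0},
    {"tx": -0.01, "ty": 0, "tz": 0.19, "twist": 0},
    {"tx": -0.01, "ty": 0, "tz": 0.2, "twist": 0},
    {"tx": -0.01, "ty": 0, "tz": 0.2, "twist": 0},
    {"tx": -0.01, "ty": 0, "tz": 0.2, "twist": 0},
    {"tx": -0.01, "ty": 0, "tz": 0.2, "twist": 0},
  ],
)

```text
t: 13.93
eef_pos: [0.579, -0.1554, 0.0797]
ee_rot: [-3.141, -0.0, -1.573]
force: [-1.2, 0.1, -0.8]
width: 0.0006
gripper_force: 0.0
```

arm_command(
  commands=[
    {"tx": -0.02, "ty": 0, "tz": 0.01, "twist": 0},
    {"tx": -0.045, "ty": 0, "tz": 0.01, "twist": 0},
    {"tx": -0.07, "ty": 0, "tz": 0.01, "twist": 0},
    {"tx": -0.095, "ty": 0, "tz": 0.01, "twist": 0},
    {"tx": -0.12, "ty": 0, "tz": 0.01, "twist": 0},
    {"tx": -0.145, "ty": 0, "tz": 0.01, "twist": 0},
    {"tx": -0.17, "ty": 0, "tz": 0.01, "twist": 0},
    {"tx": -0.18, "ty": 0, "tz": 0.01, "twist": 0},
  ],
)

```text
t: 14.6
eef_pos: [0.5787, -0.1092, 0.0767]
ee_rot: [-3.141, 0.0, -1.572]
force: [0.1, 0.3, -0.4]
width: 0.0005
gripper_force: 0.0
```

arm_command(
  commands=[
    {"tx": 0, "ty": 0, "tz": -0.08, "twist": 0},
    {"tx": 0, "ty": 0, "tz": -0.22, "twist": 0},
    {"tx": -0.06, "ty": 0.01, "tz": -0.36, "twist": 0},
    {"tx": -0.17, "ty": 0.02, "tz": -0.47, "twist": 0},
    {"tx": -0.3, "ty": 0.03, "tz": -0.6, "twist": 0},
    {"tx": -0.43, "ty": 0.04, "tz": -0.72, "twist": 0},
    {"tx": -0.54, "ty": 0.05, "tz": -0.83, "twist": 0},
    {"tx": -0.57, "ty": 0.05, "tz": -0.89, "twist": 0},
  ],
)

```text
t: 15.27
eef_pos: [0.5668, 0.0352, 0.3027]
ee_rot: [-3.137, 0.001, -1.571]
force: [1.4, -0.7, 0.9]
width: 0.0004
gripper_force: 0.0
```

Run:
```python
from m import *
im=carousel()
cv2.imwrite("pics/w5.png",cv2.resize(im[:240,160:480,::-1],None,fx=2,fy=2))
for n,p in dict(nose=(0,-.085,.056),nose_rim=(0,-.0867,.067),bar_seat=(0,-.13,.108),bar_rim=(0,-.143,.106),chest=(0,.055,.043)).items():print(n,np.round(proj("wrist",S2W(p,P)),1))
for n in("pawl_bar","pawl_nose","chest_centre"):print(n,[(round(r["score"],2),np.round(r["uv"],1)) for r in spot_point(n,"wrist")[:2]])
```

```text
t 15.27 pos [0.5668 0.0352 0.3027] rot [-3.137e+00  1.000e-03 -1.571e+00] F [ 1.4 -0.7  0.9] w 0.0004
shares [0.147 0.241 0.99 ] twist 0.0
[334.  85.] 0.0626 -110 0.04
[291.  86.] 0.0651 -64 0.062
[364. 114.] 0.0622 -157 0.01
[264. 118.] 0.0675 -19 0.054
[364. 156.] 0.0638 156 -0.026
[267. 159.] 0.0684 24 0.019
[335. 185.] 0.0665 109 -0.056
nose [315.4  62.5]
nose_rim [315.1  59.4]
bar_seat [312.8   5.5]
bar_rim [312.5  -8.7]
chest [318.2 176. ]
pawl_bar [(0.74, array([310.2,   7.9]))]
pawl_nose [(0.78, array([311. ,  63.2]))]
chest_centre [(0.78, array([319.6, 177.3]))]
```

View pics/w5.png

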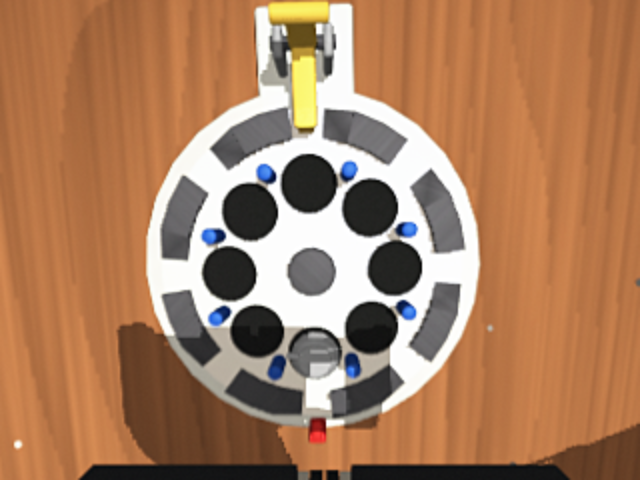

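```bash
python3 -c "
from station import *
print(job_done())"
```

```text
the job is handed in; nothing more can be done
None
```

I handed the job in after 15 s of the 64 s allowed: the wheel is back one notch (about -0.77 rad from the camera), the pawl looks fully seated, the chestpiece is upright on its pad about 2 mm from the mark, and the arm is clear (the first try at tipping the pawl back slipped over the nose, the second, lower one worked); the hand-in returned no verdict, and I did not re-measure the hammer, mug or can, though the arm never came near them.

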